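Park the stapler in its desk bay

ROBOT

A 6-joint arm with a two-finger parallel gripper is mounted at the origin on the work surface; the furniture and walls round the work are solid. World frame = base frame: x ahead of the robot, y to its left, z up, the work surface at z = 0. Lengths are in m, angles in rad, forces in N, time in s.
With the tool pointing down it reaches from about 0.35 to 0.975 m from the base axis. Payload 7.1 kg.
Tool frame: the origin (TCP) lies midway between the tips of the shut fingers; the grasp point (between the pads) lies 19 mm behind it; z points along the fingers, y is the line along which they close (so a half turn about z gives the same grasp; the last joint's range is limited). The gripper opens to 88 mm and grips with 3 to 60 N. Pads are 20 mm wide; open, the fingers measure 115 mm over their backs; the gripper's body (75 mm by 178 mm) begins 61 mm behind the grasp point.
Start: joints at [-1.178, 0.423, 1.63, -0, 1.089, -0.019], TCP at [0.25, -0.573, 0.223] pointing down, gripper open.
Joint ranges: [-3, 3], [-0.9, 2.11], [0.09, 2.58], [-1.31, 4.45], [0.11, 2.69], [-2.54, 2.54]. Speed limits (rad/s): [2.39, 2.39, 3.01, 3.14, 3.14, 3.14].

INTERFACE

Orientations are given as a unit quaternion [w, x, y, z].
In Python, from station import move_pose, movel, movej, command_gripper, wait, inverse_kinematics, read_camera, camera_info, MotionError, job_done, get_time, get_joint_pos, get_qvel, get_effort, get_tcp_pos, get_ee_rot, get_ft_force, get_ft_torque, get_grip_width, get_finger_force gives the robot as it stands. Calls block until the motion is done:
- move_pose(position, orientation): joint-space move of the TCP to a pose.
- movel(position, frame=None, v=0.15, until_force=None): straight line of the TCP; frame=None keeps the orientation; v is the mean speed in m/s. With until_force (N) it stops when the force on the tool has changed by that much, and returns True; else False.
- movej(angles): joint-space move.
- command_gripper(opening): opening from 0.0 (shut) to 1.0 (fully open); the grip force is fixed at half the most; returns when the fingers have stopped.
- wait(seconds).
- inverse_kinematics(position, orientation): joint angles nearest the present ones, or None.
- read_camera(name): name is "side" or "top" or "wrist"; returns the picture (420x560x3 uint8, red, green, blue); there is no depth.
- camera_info(name): a dict with "intrinsics" (3x3 intrinsics, pixels), "T" (4x4, takes a point from camera to world coordinates); the wrist camera has in their place "tool_from_camera" (4x4, takes a point from camera to tool coordinates, whose origin is the TCP and whose axes are the flange's). Camera axes: x right, y up, looking along -z (the intrinsics and any distortion apply to the point x, -y, -z); pixel columns grow to the right and rows downward; lengths in m; the calibration is good to about 2 mm. The wrist camera is an equidistant fisheye: a pixel r from the principal point sees the ray r / f radians off the axis. A picture is of the moment at which its call begins: read the wrist's pose just before it. camera_info takes no time and is no camera call.
A pose or a line that the arm cannot do raises MotionError and nothing moves.
- job_done(): hands the job in; it is judged then, once.
Readings, each from a call of its own:
- get_time(): time.
- get_joint_pos(): joint angles.
- get_qvel(): joint speeds.
- get_effort(): joint torques, N m.
- get_tcp_pos(): TCP position.
- get_ee_rot(): TCP orientation.
- get_ft_force(): force on the tool from outside, world axes, zero at the start.
- get_ft_torque(): the same for the moment, N m.
- get_grip_width(): opening from 0.0 (shut) to 1.0 (fully open).
- get_finger_force(): force on a finger pad.
Only numpy, scipy, OpenCV 4.12 (cv2) and the standard library are available. Lean on these libraries where they do the work, as an engineer would, in place of code of your own. Each camera call takes 0.05 s, during which the arm holds its last target. There are 200 camera calls.

TASK

Put the stapler away in the taller of the two small wooden bays on the desk: slide it lengthways in through the open front, under the roof, until its leading end is home against the back wall. Leave it lying flat on the desk, straight in the bay, with its other end sticking out.

Things in the scene. Friction and masses are not known exactly. Their poses are not given: they have to be found in the camera images.
- stapler: Black stapler, 34 mm wide, 131 long, 46 high, 0.19 kg. Origin: centre of its underside; y axis along its length (ends at -66 and +65 mm), z up. Its arm is fixed. Grip it across its width (base 34 mm wide up to z = 8 mm, arm 32 mm wide at z = 30 to 46). Either end may go in first. Starts in front of the bays, its length pointing ahead and to the left, 15 to 55 degrees from the robot's x.
- tall_bay: The wanted bay: light wood, fixed, 8 mm roof, sides and back, no front, the desk its floor. Inside 60 mm wide, 58 high, 75 deep; 66 high outside. Origin: on the desk, mid open front; x axis points into the bay (back wall at x = 75 mm), 29 to 41 degrees left of the robot's x. The stapler when home has its centre 10 mm inside the front, 55 mm of it outside. May be the near or the far bay.
- low_bay: The wrong bay: same wood, plan and axes, but 30 mm high inside (38 outside), too low; sticky notes in it. Obstacle: black bag, solid, left of the base, near corner at x 0.14 to 0.17, y 0.16, 140 mm high. A robot shoulder that bulges to its left meets it when it turns left to the bays; a hand tilted back 40 to 50 degrees along the stapler's length, reaching in from the right, needs less turning.
Things that resemble listed ones, but are neither listed nor needed, are in the scene too. Leave any turquoise look-alike of the stapler alone.

How it is judged:
By the outcome, as a careful person would: the job done as asked, in the order asked, and still so for the second after the job is handed in, with the robot touching nothing.
It also fails if it takes over 32 s, if anything falls off the work surface, if the arm or the gripper's body presses on something with over 40 N, if the wrist force passes 120 N, or if a joint passes its speed limit or range.

## Working session

There is one attempt and no reset: what is moved stays moved. The work goes in short steps, each a Python script; the robot and the scene stay as the last script left them, time stands still between calls to the robot, and variables do not carry over. Pictures are saved under pics/ and viewed, at most 10 in all, crops included, and the job is handed in when it is done.

```bash
ls; mkdir -p pics
python3 - <<'E'
from station import *
import cv2,numpy as np
a=read_camera("top");b=read_camera("side")
cv2.imwrite("pics/top.png",a[:,:,::-1]);cv2.imwrite("pics/side.png",b[:,:,::-1])
np.set_printoptions(precision=4,suppress=True)
for n in("top","side","wrist"):print(n,camera_info(n))
E
```

```text
pics
top {'intrinsics': array([[381.1088,   0.    , 278.9926],
       [  0.    , 381.1088, 210.3576],
       [  0.    ,   0.    ,   1.    ]]), 'T': array([[ 0.0054,  0.9852, -0.1716,  0.3101],
       [-0.9998,  0.0021, -0.0194, -0.1691],
       [-0.0187,  0.1717,  0.985 ,  0.8831],
       [ 0.    ,  0.    ,  0.    ,  1.    ]])}
side {'intrinsics': array([[409.1578,   0.    , 277.7013],
       [  0.    , 409.1578, 209.0694],
       [  0.    ,   0.    ,   1.    ]]), 'T': array([[-0.9997,  0.0191, -0.0128,  0.4645],
       [-0.0201, -0.4508,  0.8924,  0.5908],
       [ 0.0113,  0.8924,  0.4511,  0.4356],
       [ 0.    ,  0.    ,  0.    ,  1.    ]])}
wrist {'intrinsics': array([[325.1923,   0.    , 280.5186],
       [  0.    , 325.1923, 211.9715],
       [  0.    ,   0.    ,   1.    ]]), 'tool_from_camera': array([[-0.001 ,  0.968 ,  0.251 ,  0.0685],
       [ 1.    ,  0.0009,  0.0005, -0.0005],
       [ 0.0003,  0.251 , -0.968 , -0.1616],
       [ 0.    ,  0.    ,  0.    ,  1.    ]])}
```

View pics/top.png

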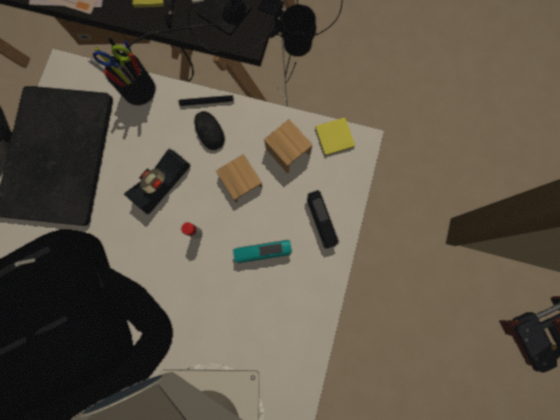

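View pics/side.png

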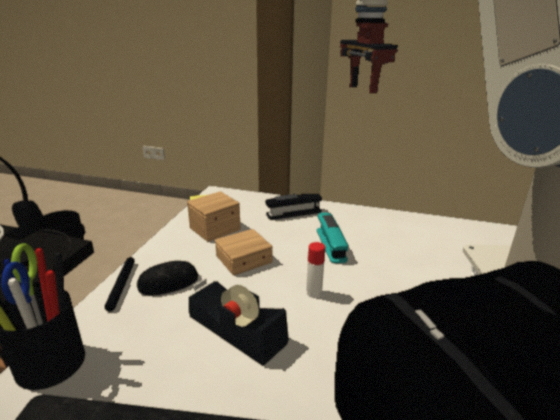

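The top view shows the tall bay's roof at about (288,143), the low bay at (239,178), the black stapler at (322,219) and the turquoise look-alike at (262,251). The side view confirms that the bay with negative y is the taller one. Next I'll enlarge this area to get exact corners.

Run:
```python
import cv2
a=cv2.imread("pics/top.png")[112:257,205:360]
cv2.imwrite("pics/topc.png",cv2.convertScaleAbs(cv2.resize(a,None,fx=4,fy=4,interpolation=cv2.INTER_CUBIC),alpha=1.6,beta=15))
```

```text
(no output)
```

View pics/topc.png

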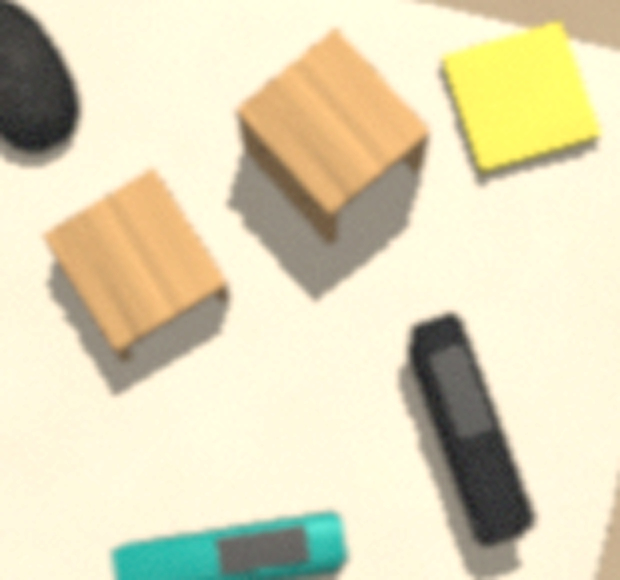

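The tall roof corners in the crop are (335,30), (237,110), (335,212) and (428,132), with the open front at the lower right. The stapler's top runs from about (435,320) to (508,535).

```bash
cat > h.py <<'E'
import numpy as np
from station import *
from scipy.spatial.transform import Rotation as R
def topray(c,z):
    i=camera_info("top");K=i["intrinsics"];T=i["T"]
    p=np.array(c,float)/4+[205,112]-.375
    d=np.c_[(p-K[:2,2])/[K[0,0],-K[1,1]],-np.ones(len(p))]@T[:3,:3].T
    return T[:3,3]+d*((z-T[2,3])/d[:,2:])
def proj(P,name="wrist",pose=None):
    i=camera_info(name);K=i["intrinsics"];P=np.atleast_2d(P)
    T=i["T"] if name!="wrist" else pose@i["tool_from_camera"]
    q=(P-T[:3,3])@T[:3,:3]; q=q*[1,-1,-1]
    if name!="wrist": return q[:,:2]/q[:,2:]*K[0,0]+K[:2,2]
    r=np.hypot(q[:,0],q[:,1]);th=np.arctan2(r,q[:,2])
    return q[:,:2]*(K[0,0]*th/r)[:,None]+K[:2,2]
def tcp_pose():
    T=np.eye(4);q=get_ee_rot();T[:3,:3]=R.from_quat(np.r_[q[1:],q[0]]).as_matrix();T[:3,3]=get_tcp_pos();return T
def quat(M):
    q=R.from_matrix(M).as_quat();return np.r_[q[3],q[:3]]
E
python3 - <<'E'
from h import *
np.set_printoptions(precision=4,suppress=True)
r=topray([(335,30),(237,110),(335,212),(428,132)],.066);print(r)
d=(r[0]+r[1]-r[2]-r[3]);print("roof dims",np.linalg.norm(r[1]-r[2]),np.linalg.norm(r[3]-r[2]))
l=(r[1]+r[2]-r[0]-r[3])
print("yaw",np.degrees(np.arctan2(d[1],d[0])),np.degrees(np.arctan2(-l[0],l[1])),(r[2]+r[3])/2)
s=topray([(412,325),(460,315),(530,525),(485,545)],.044);print(s)
d=s[0]+s[1]-s[2]-s[3];print(np.linalg.norm(d)/2,np.degrees(np.arctan2(d[1],d[0])),s.mean(0))
r=topray([(152,168),(45,237),(120,350),(226,287)],.038);print(r)
print(get_ee_rot(),tcp_pose())
E
```

```text
[[ 0.6627 -0.1732  0.066 ]
 [ 0.6151 -0.1181  0.066 ]
 [ 0.5556 -0.1733  0.066 ]
 [ 0.602  -0.2253  0.066 ]]
roof dims 0.08120897179033794 0.06973687207045606
yaw 41.77568135254333 41.27005089487216 [ 0.5788 -0.1993  0.066 ]
[[ 0.4963 -0.2168  0.044 ]
 [ 0.5021 -0.2438  0.044 ]
 [ 0.384  -0.2807  0.044 ]
 [ 0.373  -0.2558  0.044 ]]
0.12653834332643282 17.450738281544606 [ 0.4388 -0.2493  0.044 ]
[[ 0.5904 -0.0675  0.038 ]
 [ 0.5491 -0.0067  0.038 ]
 [ 0.4829 -0.0517  0.038 ]
 [ 0.5197 -0.1113  0.038 ]]
[-0.0007  0.9789  0.2045 -0.0002] [[ 0.9164  0.4003 -0.0006  0.25  ]
 [ 0.4003 -0.9164  0.0013 -0.5723]
 [-0.     -0.0014 -1.      0.222 ]
 [ 0.      0.      0.      1.    ]]
```

```bash
cat >> h.py <<'E'
def frame(yaw,tilt):  # tilt back: fingers point down and forward along yaw
    f=np.array([np.cos(yaw),np.sin(yaw),0]);u=np.array([0,0,1.])
    z=f*np.sin(tilt)-u*np.cos(tilt);x=f*np.cos(tilt)+u*np.sin(tilt)
    return np.c_[x,np.cross(z,x),z]
def tcp_for(c,yaw,tilt,gy=-.028,gz=.032): # tcp with grasp point gy along length, gz high
    M=frame(yaw,tilt);f=np.array([np.cos(yaw),np.sin(yaw),0])
    return np.array([c[0],c[1],0])+gy*f+[0,0,gz]+.019*M[:,2],M
E
python3 - <<'E'
from h import *
np.set_printoptions(precision=3,suppress=True)
y0=np.radians(17.5);y1=np.radians(41);F=np.array([.579,-.199]);f=np.array([np.cos(y1),np.sin(y1)])
for t in (30,40,45,50):
    t_=np.radians(t)
    for n,c,y,h in (("hov",(.439,-.249),y0,.15),("gr",(.439,-.249),y0,0),("pre",F-.1*f,y1,.0),("home",F+.01*f,y1,0)):
        p,M=tcp_for(c,y,t_); p[2]+=h
        print(t,n,p,inverse_kinematics(p,quat(M)))
E
```

```text
30 hov [ 0.421 -0.255  0.166] [-0.862  0.276  2.165  0.844  0.663 -0.268]
30 gr [ 0.421 -0.255  0.016] [-0.862  0.626  2.2    1.394  0.486 -0.914]
30 pre [ 0.49  -0.277  0.016] [-0.815  0.696  1.934  0.888  0.7   -0.708]
30 home [ 0.573 -0.205  0.016] [-0.613  0.709  1.894  0.958  0.635 -0.575]
40 hov [ 0.424 -0.254  0.167] [-0.96   0.321  2.212  1.143  0.739 -0.628]
40 gr [ 0.424 -0.254  0.017] [-0.96   0.695  2.226  1.605  0.66  -1.224]
40 pre [ 0.492 -0.275  0.017] [-0.894  0.752  1.931  1.058  0.829 -0.926]
40 home [ 0.575 -0.203  0.017] [-0.688  0.758  1.909  1.189  0.752 -0.851]
45 hov [ 0.425 -0.253  0.169] [-1.006  0.355  2.231  1.261  0.8   -0.781]
45 gr [ 0.425 -0.253  0.019] [-1.006  0.739  2.232  1.656  0.756 -1.329]
45 pre [ 0.493 -0.274  0.019] [-0.929  0.786  1.925  1.118  0.901 -1.01 ]
45 home [ 0.576 -0.202  0.019] [-0.722  0.789  1.912  1.271  0.824 -0.957]
50 hov [ 0.426 -0.253  0.17 ] [-1.05   0.396  2.247  1.356  0.872 -0.916]
50 gr [ 0.426 -0.253  0.02 ] [-1.05   0.788  2.232  1.684  0.853 -1.413]
50 pre [ 0.493 -0.273  0.02 ] [-0.961  0.823  1.916  1.166  0.977 -1.081]
50 home [ 0.576 -0.201  0.02 ] [-0.754  0.824  1.911  1.335  0.901 -1.045]
```

Run:
```python
from h import *
import cv2
p,M=tcp_for((.439,-.249),np.radians(17.5),np.radians(45));p[2]+=.15
move_pose(p,quat(M));T=tcp_pose();np.save("T1.npy",T)
a=read_camera("wrist");cv2.imwrite("pics/w1raw.png",a[:,:,::-1])
cv2.imwrite("pics/w1.png",cv2.convertScaleAbs(cv2.resize(a[:,:,::-1],None,fx=1.42,fy=1.42,interpolation=cv2.INTER_CUBIC),alpha=1.5,beta=15))
print(get_time(),get_ft_force())
```

```text
1.5 [ 0.41094987 -0.07268123  0.0875639 ]
```

View pics/w1.png

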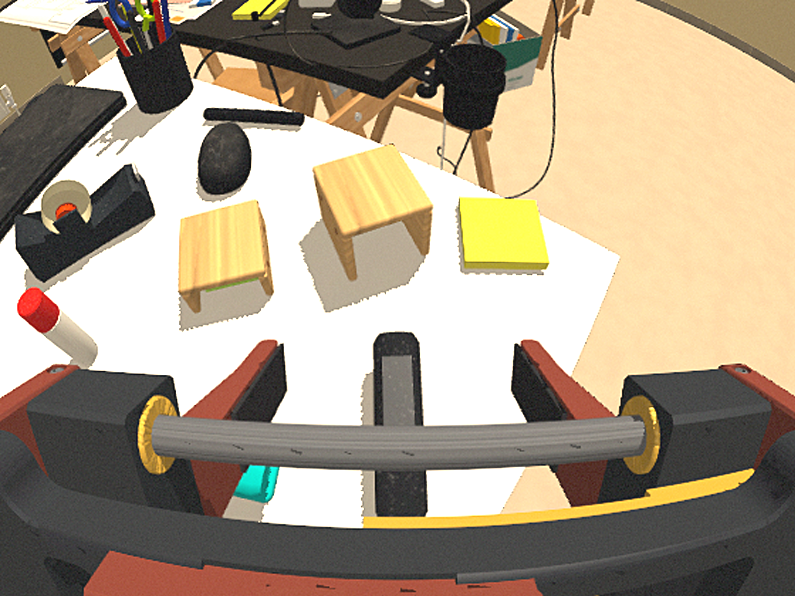

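The wrist view shows the tall bay's roof and legs clearly: roof corners near (314,167), (392,145), (432,208) and (343,236), leg foot at (353,279). The stapler's leading end is at (397,335) and its body is visible down to (400,515). I'll enlarge both to get the pose fit.

Run:
```python
import cv2,numpy as np
a=cv2.imread("pics/w1raw.png")
b=cv2.resize(a[95:205,204:318],None,fx=5,fy=5,interpolation=cv2.INTER_CUBIC)
c=cv2.resize(a[228:366,256:306],None,fx=4,fy=4,interpolation=cv2.INTER_CUBIC)
o=np.zeros((552,770,3),np.uint8);o[:550,:570]=b;o[:,570:]=cv2.convertScaleAbs(c,alpha=2.5,beta=20)
cv2.imwrite("pics/w1c.png",o)
```

```text
(no output)
```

View pics/w1c.png

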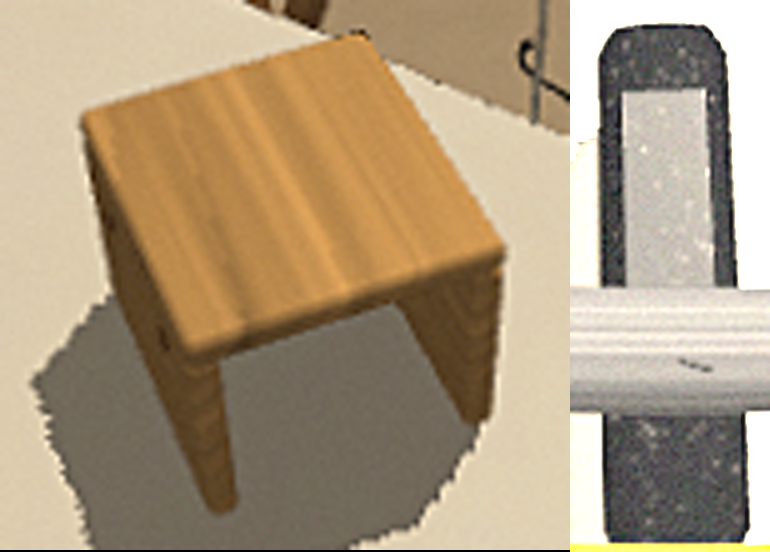

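Run:
```python
from h import *
from scipy.optimize import least_squares as LS
np.set_printoptions(precision=4,suppress=True)
T=np.load("T1.npy")
u=(np.array([(83,115),(370,35),(505,250),(187,357),(213,515),(238,508),(470,420),(490,422)])+.5)/5-.5+[204,95]
B=np.array([(83,38,66),(83,-38,66),(0,-38,66),(0,38,66),(0,38,0),(0,30,0),(0,-30,0),(0,-38,0)])/1e3
def tr(P,s):return P@R.from_euler('z',s[2]).as_matrix().T+[s[0],s[1],0]
f=lambda s:(proj(tr(B,s),"wrist",T)-u).ravel()
r=LS(f,[.579,-.199,.7],loss='soft_l1');print("bay wrist",r.x,np.degrees(r.x[2]),f(r.x).reshape(-1,2))
ut=(np.array([(335,30),(237,110),(335,212),(428,132),(332,242)])+.5)/4-.5+[205,112]
Bt=B[[1,0,3,2,4]]
g=lambda s:(proj(tr(Bt,s),"top")-ut).ravel()
r2=LS(g,r.x,loss='soft_l1');print("bay top",r2.x,np.degrees(r2.x[2]),g(r2.x).reshape(-1,2))
us=(np.array([(35,60),(155,60),(34,280),(166,280),(35,430),(177,430)])+.5)/4-.5+[256,228]
i=camera_info("wrist");K=i["intrinsics"]
def ray(u,z):
    q=u-K[:2,2];rr=np.hypot(*q.T);th=rr/K[0,0]
    d=np.c_[q/rr[:,None]*np.sin(th)[:,None]*[1,-1],-np.cos(th)]
    C=T@i["tool_from_camera"];d=d@C[:3,:3].T
    return C[:3,3]+d*((z-C[2,3])/d[:,2:])
p=ray(us,.044);e=ray((np.array([(93,27)])+.5)/4-.5+[256,228],.045)[0]
print(p,np.linalg.norm(p[::2]-p[1::2],axis=1),e)
m=(p[::2]+p[1::2])/2;d=m[0]-m[2];yaw=np.arctan2(d[1],d[0]);print("stapler yaw",np.degrees(yaw),"c",e[:2]-.065*np.array([np.cos(yaw),np.sin(yaw)]))
```

```text
bay wrist [ 0.5776 -0.1987  0.7003] 40.12480486888992 [[-1.154  -1.5179]
 [-0.191  -2.1168]
 [ 1.4885 -0.5336]
 [-0.5847 -1.1993]
 [-0.3093  1.2348]
 [ 0.8487  0.4954]
 [-0.6288  2.6914]
 [ 1.1389  0.3395]]
bay top [ 0.5786 -0.2003  0.7272] 41.66669787512858 [[ 0.1643 -1.3307]
 [-0.5794 -0.0987]
 [-0.6118  0.9673]
 [ 1.511  -0.7913]
 [ 0.0286  1.3966]]
[[ 0.4856 -0.2184  0.044 ]
 [ 0.4944 -0.2463  0.044 ]
 [ 0.4331 -0.2359  0.044 ]
 [ 0.442  -0.2644  0.044 ]
 [ 0.4002 -0.247   0.044 ]
 [ 0.4095 -0.2766  0.044 ]] [0.0292 0.0299 0.031 ] [ 0.498  -0.2293  0.045 ]
stapler yaw 19.052866547339743 c [ 0.4365 -0.2506]
```

Run:
```python
from h import *
import cv2
command_gripper(.65)
y=np.radians(18.7);p,M=tcp_for((.4368,-.2502),y,np.radians(45),gz=.036)
move_pose(p+[0,0,.06],quat(M))
print(movel(p,v=.1,until_force=12),get_tcp_pos()-p)
command_gripper(0.)
print("w",get_grip_width()*88,get_finger_force(),get_ft_force())
movel(p+[0,0,.012],v=.08)
F=np.array([.578,-.1993]);b=np.radians(40.6);f=np.array([np.cos(b),np.sin(b)])
q,N=tcp_for(F-.09*f,b,np.radians(45),gz=.036+.006)
move_pose(q,quat(N))
T=tcp_pose();np.save("T2.npy",T);a=read_camera("wrist");s=read_camera("side")
print("w",get_grip_width()*88,get_ft_force(),get_time())
o=np.hstack([cv2.resize(a,None,fx=1,fy=1)[:,100:460],cv2.resize(s[160:300,140:360],None,fx=2,fy=3)])
cv2.imwrite("pics/w2.png",cv2.convertScaleAbs(o[:,:,::-1],alpha=1.7,beta=20))
```

```text
False [ 0.00037111 -0.00038589  0.00104782]
w 32.142797943585606 29.998801869805902 [-2.24092522 -0.81900672  5.44912175]
w 31.954939598117985 [-0.49149452 -0.3345925  -3.51386722] 4.7833
```

View pics/w2.png

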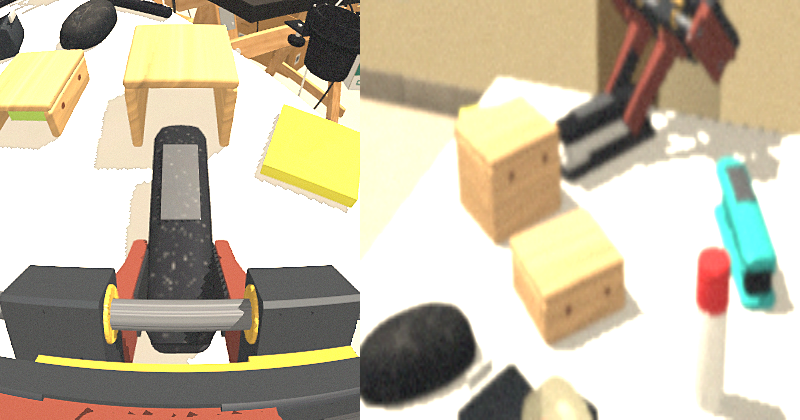

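The stapler is gripped. In the wrist picture it is centred on the bay: axis at column 180, leg midpoint at about 181. Now I'll insert it.

Run:
```python
from h import *
import cv2
b=np.radians(40.6);f=np.array([np.cos(b),np.sin(b),0])
p0=get_tcp_pos();p=p0-[0,0,.004]
movel(p,v=.05)
movel(p+f*.075,v=.08,until_force=15)
print("mid",(get_tcp_pos()-p)@f,get_ft_force())
hit=movel(p+f*.115,v=.03,until_force=8)
print(hit,(get_tcp_pos()-p)@f,get_ft_force(),get_grip_width()*88,get_time())
T=tcp_pose();a=read_camera("wrist");s=read_camera("side")
o=np.hstack([a[:,100:460],cv2.resize(s[160:300,140:360],None,fx=2,fy=3)])
cv2.imwrite("pics/w3.png",cv2.convertScaleAbs(o[:,:,::-1],alpha=1.7,beta=20))
```

```text
mid 0.07471582688018351 [-0.93585784 -1.13022093 -2.03010515]
True 0.09721936037678243 [-1.61766445 -1.6357572  -0.57257645] 31.423239575223807 6.9333
```

View pics/w3.png

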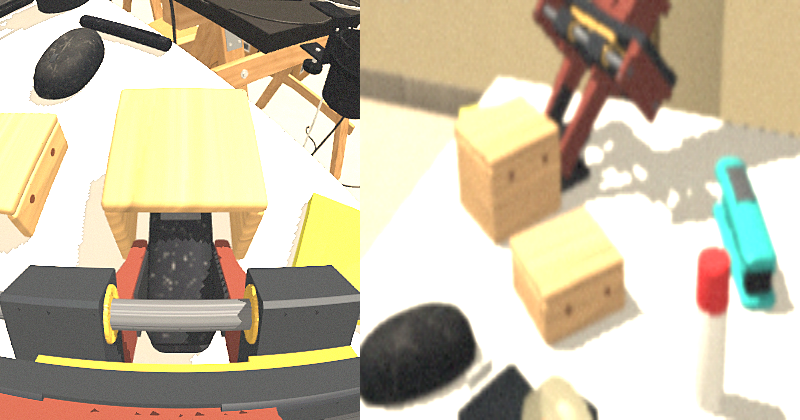

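Contact came at 97 mm against an expected 100 or so, and the stapler is straight under the roof with the fingers outside. I'll lower it, press it home, release and retract.

Run:
```python
from h import *
import cv2
b=np.radians(40.6);f=np.array([np.cos(b),np.sin(b),0])
p=get_tcp_pos()
print(movel(p-[0,0,.006],v=.02,until_force=5),get_tcp_pos()-p,get_ft_force())
p=get_tcp_pos()
print(movel(p+f*.012,v=.02,until_force=8),(get_tcp_pos()-p)@f,get_ft_force())
command_gripper(.6)
M=tcp_pose()[:3,:3];p=get_tcp_pos()
movel(p-M[:,2]*.10,v=.12)
p=get_tcp_pos();movel(p+[-.03,-.03,.05],v=.15)
T=tcp_pose();np.save("T4.npy",T);a=read_camera("wrist");s=read_camera("side");t=read_camera("top")
print(get_ft_force(),get_time())
o=np.hstack([a[:,100:460],cv2.resize(t[100:240,210:357],None,fx=3,fy=3,interpolation=cv2.INTER_CUBIC)[:420,:440]])
cv2.imwrite("pics/w4.png",cv2.convertScaleAbs(o[:,:,::-1],alpha=1.5,beta=20))
```

```text
True [ 4.25137124e-05  8.58460931e-05 -7.86347439e-05] [-1.40388654 -1.51548738  5.52874897]
True 2.1061927010034236e-06 [-1.9100766  -1.23944218  3.93559308]
[-0.1870718   0.62319891  0.90503406] 9.7083
```

View pics/w4.png

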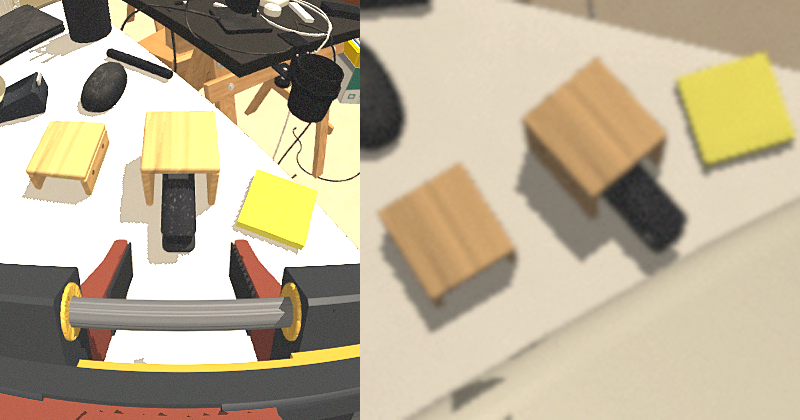

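The stapler is under the roof and straight, with its end sticking out. The force stops tripped almost at once, though, so I'm not sure it reached the back wall. I'll test that by nudging its rear with shut fingers.

Run:
```python
from h import *
import cv2
b=np.radians(40.6);f=np.array([np.cos(b),np.sin(b),0]);F=np.array([.578,-.1993,0])
command_gripper(0.)
M=frame(b,np.radians(45));s=F-f*.092+[0,0,.018]
move_pose(s+[0,0,.06],quat(M));movel(s,v=.12);wait(.2)
print(get_ft_force())
for k in range(4):
    p=get_tcp_pos();h=movel(s+f*.05,v=.02,until_force=7)
    q=get_tcp_pos();print(h,"tip edge rel front mm",((q-F)@f+.007)*1e3,get_ft_force())
    if np.linalg.norm(q-p)<.0007:break
    wait(.15)
movel(get_tcp_pos()-f*.05,v=.1);movel(get_tcp_pos()+[-.02,-.02,.12],v=.2)
a=read_camera("wrist");t=read_camera("top")
print(get_ft_force(),get_time())
o=np.hstack([a[:,100:460],cv2.resize(t[100:240,210:357],None,fx=3,fy=3,interpolation=cv2.INTER_CUBIC)[:420,:440]])
cv2.imwrite("pics/w5.png",cv2.convertScaleAbs(o[:,:,::-1],alpha=1.5,beta=20))
```

```text
[0.2831256  0.45937584 0.59019469]
True tip edge rel front mm -50.367175138926 [-1.24639203 -2.80955316  0.13954931]
True tip edge rel front mm -50.08311172131344 [-2.04833231 -1.91096237  1.89671499]
[ 0.12882419  0.48872813 -0.2253779 ] 15.4083
```

View pics/w5.png

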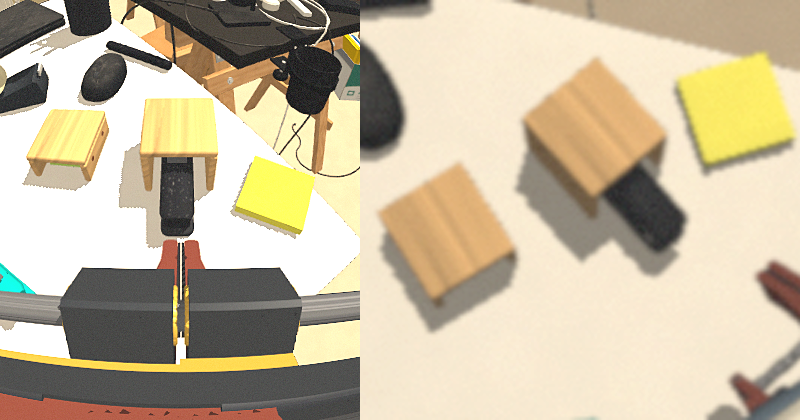

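The rear end took 7 N without giving, at the expected depth, so the stapler is home. It is straight and flat, and the hand is clear.

```bash
python3 -c "
from station import *
print(job_done(),get_time())"
```

```text
the job is handed in; nothing more can be done
the job is handed in; nothing more can be done
```

The stapler is in the tall bay, home against the back wall, lying flat and straight with its rear end sticking out; I handed the job in at about 15.4 s with the robot clear of everything.

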